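# Take apart a controller's board stack and lay each board in its own tray

### The arm

A 7-joint arm with a two-finger parallel gripper is mounted at the origin on the work surface. World frame = base frame: x ahead of the robot, y to its left, z up, the work surface at z = 0. Lengths are in m, angles in rad, forces in N, time in s.
With the tool pointing down it reaches from about 0.4 to 0.925 m from the base axis. Payload 4.1 kg.
Tool frame: the origin (TCP) lies at the centre of the arm's flange, where the gripper is bolted on; the fingertips stand 173 mm ahead of it and the grasp point (between the pads) lies 155 mm ahead of it; z points along the fingers, y is the line along which they close (so a half turn about z gives the same grasp; the last joint's range is limited). The gripper opens to 85 mm and grips with 20 to 120 N. Pads are 22 mm wide; open, the fingers measure 114 mm over their backs; the gripper's body (76 mm by 85 mm) begins 54 mm behind the grasp point. The pads swing forward as they close: fully open they stand 13 mm farther back than shut.
Start: joints at [-1.209, 0.398, 0.045, 1.537, -0.019, 1.207, -0.051], TCP at [0.289, 0.582, 0.405] pointing down, gripper open.
Joint ranges: [-2.82, 2.82], [-0.49, 2.23], [-1.37, 1.46], [0, 2.46], [-1.36, 4.5], [0.23, 2], [-2.94, 2.94]. Speed limits (rad/s): [2.57, 2.57, 3.14, 3.14, 3.14, 3.14, 3.14].

### API

Orientations are given as a unit quaternion [x, y, z, w].
In Python, from plant import manip, optics gives the robot as it stands. The module is installed in compiled form; this text tells all that it offers.
- The arm moves only by the shell command python3 -m jog 'ROWS' [OPENING]. ROWS is JSON, one flat list of numbers, 6 for each row, row after row: the shift along the tool's x, y, z in m, then the turn, a rotation vector about the tool's x, y, z in degrees. A call has 1 to 12 rows; each row is the pose to reach, as a shift and turn from the pose commanded when the call began, along the tool's axes at that moment; what a row does not reach only later rows make up. A row lasts 1/10 s, in which the tool goes at most 50 mm and 8.59 degrees, less where a joint would pass 70% of its speed; a pose out of reach is approached as far as the arm can. A call with a gripper value outside its range is refused whole. OPENING is the closure, from -1 (fully open) to 1 (shut), set as the call begins (- or left out, the last holds). The fingers move at their own pace and stop on an object; the grip force is fixed at half the most. Time passes only in rows, so rows that repeat a pose let the fingers close. It gives the time, the measured TCP pose, the force, the opening and the grip force at its end, in the units of the state.
- manip.observe(): the state, without advancing time (a new reading comes with each control period).
- optics.snapshot(name): name is "side" or "top"; returns a dict with "image" (420x560x3 uint8, blue, green, red), "range_z" (420x560 float32, m along the optical axis (not along the pixel's ray), 0 where there is no reading), "fx", "fy", "cx", "cy" (pixels), "R" (3x3) and "t" (3): a world point X has camera coordinates R X + t. Camera axes: x right, y down, z forward; pixel columns grow to the right and rows downward; lengths in m; the calibration is good to about 2 mm. A picture is of the moment at which its call begins.
- manip.close_job(): hands the job in; it is judged then, once.
Trained networks look in a picture, given as the dict that the camera call returned (one of the last four; its "shot" number tells which), for a name from the list of things; names that differ only in an ending like _2 or _b are one class to them, and where a whole thing is asked for, a point or a joint stands for the part that bears it (a point fixed in the world has none). Each returns a list of dicts, best first, with "p" (0 to 1); they miss things now and then, are a little off and sometimes report something else, mostly with a low value. They report only what shows in the picture. A call takes as long as a camera call. They do not tell look-alikes from the thing itself.
- optics.search_frame(picture, name): "uv" ([column, row] in pixels, amid what is visible of it).
The state is a dict: "t": time; "q": joint angles; "qd": joint speeds; "joint_torque": joint torques, N m; "eef_pos": TCP position; "tcp_rot": TCP orientation; "wrist_force": force on the tool from outside, world axes, zero at the start; "wrist_torque": the same for the moment, N m; "opening": finger opening in m; "grip_force": force on a finger pad.
Only numpy, scipy, OpenCV 4.12 (cv2) and the standard library are available. Lean on these libraries where they do the work, as an engineer would, in place of code of your own. Each camera call takes 0.05 s, during which the arm holds its last target. There are 200 camera calls.

### The job

The unscrewed controller boards are piled on one another on their spacers. Take the pile apart from the top down, one board at a time, and lay each board in the antistatic tray made for its size: component side up, flat on the tray floor, centred and square inside the rim with its long side along the tray's long side (either way round). Drop no board, and leave the solder reel and the tape roll where they are.

Things in the scene. Friction and masses are not known exactly. Their poses are not given: they have to be found in the camera images.
- radio_board: green circuit board 46 x 26 x 2 mm, 25 g, top of the stack: bright metal can, gold zigzag aerial at one end. Stands on four white 15 mm spacers at the corners. Origin: centre, level with spacer feet; underside at z +15, upper face +17 mm. x along the 46 mm side, z up. Nothing overhangs the outline: pinch the long edges at mid length, fingertips just under it.
- interface_board: green circuit board 60 x 44 x 2 mm, 45 g, second from top: a small black socket at each end, 6 mm high. Stands on four white 15 mm spacers at the corners. Origin: centre, level with spacer feet; underside at z +15, upper face +17 mm. x along the 60 mm side, z up. Nothing overhangs the outline: pinch the long edges at mid length, fingertips just under it.
- processor_board: green circuit board 90 x 56 x 2 mm, 70 g, third from top: black header (9 mm high) at one end, metal socket (11 mm) at the other. Stands on four white 15 mm spacers at the corners. Origin: centre, level with spacer feet; underside at z +15, upper face +17 mm. x along the 90 mm side, z up. Nothing overhangs the outline: pinch the long edges at mid length, fingertips just under it.
- power_board: green circuit board 120 x 64 x 2 mm, 130 g, bottom of stack: green terminals (12 mm high) at one end, black capacitors (13 mm) at the other. Stands on four white 15 mm spacers at the corners. Origin: centre, level with spacer feet; underside at z +15, upper face +17 mm. x along the 120 mm side, z up. Nothing overhangs the outline: pinch the long edges at mid length, fingertips just under it.
- radio_tray: fixed shallow black antistatic tray for the radio board (smallest tray), inside 66 x 46 mm (10 mm more than its board on each side), rim 3 mm thick. Origin: centre of its underside on the bench; the floor is at z = +2 mm, the grey rim's top at +5 mm. x along its long side, y along its short side, z up.
- interface_tray: fixed shallow black antistatic tray for the interface board (second smallest tray), inside 80 x 64 mm (10 mm more than its board on each side), rim 3 mm thick. Origin: centre of its underside on the bench; the floor is at z = +2 mm, the grey rim's top at +5 mm. x along its long side, y along its short side, z up.
- processor_tray: fixed shallow black antistatic tray for the processor board (second largest tray), inside 110 x 76 mm (10 mm more than its board on each side), rim 3 mm thick. Origin: centre of its underside on the bench; the floor is at z = +2 mm, the grey rim's top at +5 mm. x along its long side, y along its short side, z up.
- power_tray: fixed shallow black antistatic tray for the power board (largest tray), inside 140 x 84 mm (10 mm more than its board on each side), rim 3 mm thick. Origin: centre of its underside on the bench; the floor is at z = +2 mm, the grey rim's top at +5 mm. x along its long side, y along its short side, z up.
- solder_reel: bystander: reel of solder with black flanges, standing on end, 58 mm diameter, 44 mm high, 0.5 kg; origin at the centre of its underside
- tape_roll: bystander: amber tape roll lying flat, 72 mm outside diameter, 19 mm high; origin at the centre of its underside
Mind the look-alikes: they are no part of the job. What is shaped like the power_tray but green or purple is not meant.

How it is judged:
At the end, for the whole second after the job is handed in: Every board lies still and released in its own tray, component side up and flat (within 0.05 rad; spacer feet on the tray floor, within 2 mm), its centre within 12 mm of the tray's centre along each tray axis and its long side within 0.2 rad of the tray's long side, either way round (x of radio_board in the frame of radio_tray between -0.012 and 0.012 m and y of radio_board in the frame of radio_tray between -0.012 and 0.012 m and z of radio_board in the frame of radio_tray between 0 and 0.004 m and angle between each of radio_board, interface_board, processor_board, power_board's own z axis and vertical below 0.05 rad and angle between the x axis of radio_board and the x axis of radio_tray, either way round below 0.2 rad and linear speed of each of radio_board, interface_board, processor_board, power_board below 0.02 m/s and x of interface_board in the frame of interface_tray between -0.012 and 0.012 m and y of interface_board in the frame of interface_tray between -0.012 and 0.012 m and z of interface_board in the frame of interface_tray between 0 and 0.004 m and angle between the x axis of interface_board and the x axis of interface_tray, either way round below 0.2 rad and x of processor_board in the frame of processor_tray between -0.012 and 0.012 m and y of processor_board in the frame of processor_tray between -0.012 and 0.012 m and z of processor_board in the frame of processor_tray between 0 and 0.004 m and angle between the x axis of processor_board and the x axis of processor_tray, either way round below 0.2 rad and x of power_board in the frame of power_tray between -0.012 and 0.012 m and y of power_board in the frame of power_tray between -0.012 and 0.012 m and z of power_board in the frame of power_tray between 0 and 0.004 m and angle between the x axis of power_board and the x axis of power_tray, either way round below 0.2 rad); the robot touches nothing.
It fails at once if a board is carried or pushed more than 30 mm away with the next board still lying on it ((distance between processor_board and power_board below 0.03 m and distance of power_board from where it was at the start of the episode above 0.03 m) or (distance between interface_board and processor_board below 0.03 m and distance of processor_board from where it was at the start of the episode above 0.03 m) or (distance between radio_board and interface_board below 0.03 m and distance of interface_board from where it was at the start of the episode above 0.03 m)).
It fails at once if a board is dropped or knocked flying (faster than 0.6 m/s with no finger on it) ((linear speed of radio_board above 0.6 m/s and contact force between the fingers and radio_board below 0.05 N) or (linear speed of interface_board above 0.6 m/s and contact force between the fingers and interface_board below 0.05 N) or (linear speed of processor_board above 0.6 m/s and contact force between the fingers and processor_board below 0.05 N) or (linear speed of power_board above 0.6 m/s and contact force between the fingers and power_board below 0.05 N)).
It fails at once if the solder reel or the tape roll is pushed more than 30 mm (distance of any of solder_reel, tape_roll from where it was at the start of the episode above 0.03 m).
It also fails if it takes over 120 s, if anything falls off the work surface, if the arm or the gripper's body presses on something with over 40 N, if the wrist force passes 120 N, or if a joint passes its speed limit or range.

## Working session

There is one attempt and no reset: what is moved stays moved. The work goes in short steps, Python scripts to look and compute and a shell command to move; the robot and the scene stay as the last step left them, time stands still between calls to the robot, and variables do not carry over. Pictures are saved under pics/ and viewed, at most 14 in all, crops included, and the job is handed in when it is done.

```bash
mkdir -p pics
cat > h.py <<'E'
import numpy as np, cv2
from plant import manip, optics
def world(s,u,v,z=None):
    z=s["range_z"][int(v),int(u)] if z is None else z
    c=np.array([(u-s["cx"])/s["fx"]*z,(v-s["cy"])/s["fy"]*z,z])
    return s["R"].T@(c-s["t"])
def cloud(s):
    v,u=np.mgrid[:420,:560]; z=s["range_z"]
    c=np.stack([(u-s["cx"])/s["fx"]*z,(v-s["cy"])/s["fy"]*z,z],-1)
    return (c-s["t"])@s["R"]
E
python3 - <<'E'
from h import *
o=manip.observe(); print({k:np.round(v,3) for k,v in o.items()})
S={}
for n in("top","side"):
    s=optics.snapshot(n); S[n]=s; cv2.imwrite(f"pics/{n}0.png",s["image"])
    print(n,np.round(s["R"],3).tolist(),np.round(s["t"],3),s["fx"],np.round(-s["R"].T@s["t"],3))
    for k in("radio_board interface_board processor_board power_board radio_tray interface_tray processor_tray power_tray solder_reel tape_roll").split():
        for r in optics.search_frame(s,k)[:3]:
            print(k,round(r["p"],2),np.round(r["uv"]),np.round(world(s,*r["uv"]),3))
E
```

```text
{'t': np.float64(0.0), 'q': array([-1.209,  0.399,  0.045,  1.538, -0.019,  1.207, -0.051]), 'qd': array([-0.   , -0.002, -0.   ,  0.002, -0.   , -0.002, -0.   ]), 'joint_torque': array([ 0.0000e+00, -4.7512e+01,  1.3650e+00, -2.5421e+01,  1.2000e-02,
        1.0000e-02, -0.0000e+00]), 'eef_pos': array([0.289, 0.582, 0.404]), 'tcp_rot': array([ 0.228,  0.974, -0.001, -0.   ]), 'wrist_force': array([-0.227, -0.104, -0.311]), 'wrist_torque': array([-0.039, -0.05 ,  0.049]), 'grip_force': np.float64(0.0), 'opening': np.float64(0.086)}
top [[-0.012, -1.0, -0.027], [-0.985, 0.017, -0.169], [0.17, 0.024, -0.985]] [0.088 0.483 1.194] 487.10631050580685 [0.274 0.051 1.26 ]
radio_board 0.47 [343. 227.] [ 0.442 -0.056  0.074]
interface_board 0.51 [337. 232.] [ 0.431 -0.043  0.064]
interface_board 0.24 [184. 248.] [0.404 0.35  0.003]
power_board 0.86 [328. 232.] [ 0.438 -0.023  0.014]
radio_tray 0.72 [183. 246.] [0.408 0.353 0.001]
interface_tray 0.57 [445. 239.] [ 0.418 -0.326  0.   ]
processor_tray 0.55 [409. 167.] [ 0.611 -0.244  0.001]
power_tray 0.88 [234. 162.] [0.634 0.221 0.004]
power_t
[... 450 characters left out ...]
298. 347.] [ 0.413 -0.313  0.003]
interface_board 0.46 [275. 252.] [ 0.429 -0.073  0.054]
processor_board 0.66 [280. 252.] [ 0.442 -0.073  0.05 ]
power_board 0.86 [282. 258.] [ 0.445 -0.082  0.035]
radio_tray 0.59 [230. 165.] [0.406 0.35  0.002]
radio_tray 0.22 [258. 191.] [0.449 0.165 0.042]
interface_tray 0.59 [303. 346.] [ 0.423 -0.313  0.001]
processor_tray 0.95 [364. 298.] [ 0.611 -0.235  0.002]
processor_tray 0.67 [279. 259.] [ 0.438 -0.081  0.034]
power_tray 0.85 [312. 174.] [0.642 0.233 0.001]
power_tray 0.78 [218. 133.] [0.402 0.521 0.004]
power_tray 0.72 [205. 202.] [0.298 0.21  0.001]
solder_reel 0.9 [257. 192.] [0.447 0.165 0.041]
tape_roll 0.62 [352. 225.] [ 0.676 -0.003  0.   ]
```

Run:
```python
from h import *
a=cv2.imread("pics/top0.png"); cv2.imwrite("pics/topz.png",cv2.resize(a[110:340,120:500],(800,484),interpolation=cv2.INTER_CUBIC))
a=cv2.imread("pics/top0.png")[200:260,300:380]; b=cv2.imread("pics/side0.png")[210:290,230:330]
cv2.imwrite("pics/stack.png",np.hstack([cv2.resize(a,(400,300),interpolation=2),cv2.resize(b,(375,300),interpolation=2)]))
```

```text
(no output)
```

View pics/topz.png

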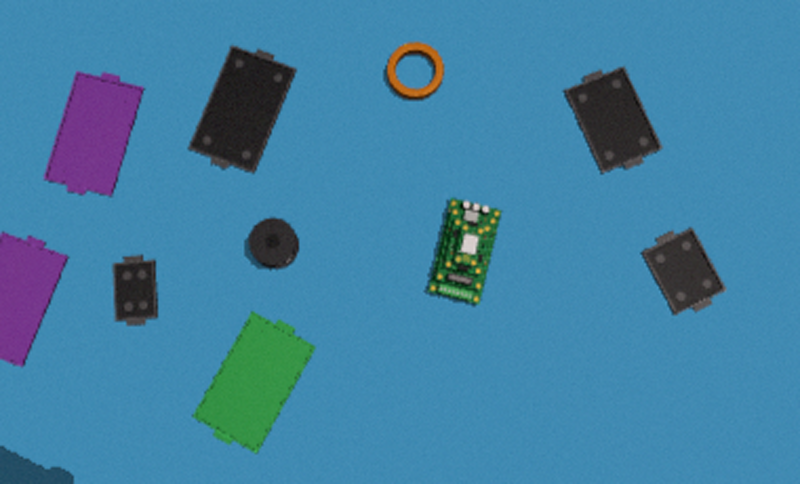

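View pics/stack.png

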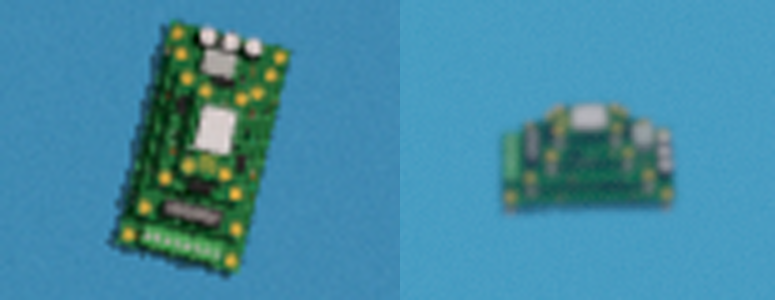

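The three black-tray positions from the network check out against the picture: power at (235,161), radio at (184,248), interface at (445,239) and processor at (410,167). The green and purple trays are decoys. The stack is at about (337,230), nearly aligned with the world x axis. Next I'll get precise poses.

```bash
cat >> h.py <<'E'
def rect(P):
    (x,y),(w,h),a=cv2.minAreaRect((P[:,:2]*1000).astype(np.float32))
    if w<h: w,h,a=h,w,a+90
    a=(a+90)%180-90
    return np.round([x,y,w,h,a],1)
TR=dict(radio_tray=(.406,.35),interface_tray=(.42,-.32),processor_tray=(.611,-.24),power_tray=(.636,.225))
def views(): return {n:optics.snapshot(n) for n in("top","side")}
def tray(s,k):
    W=cloud(s); c=np.array(TR[k])
    m=(np.hypot(W[...,0]-c[0],W[...,1]-c[1])<.11)&(s["image"].max(2)<110)&(s["range_z"]>0)
    n,l,st,ce=cv2.connectedComponentsWithStats(m.astype(np.uint8)); i=1+np.argmax(st[1:,4]); m=l==i
    P=W[m]; q=rect(P); m2=cv2.erode(m.astype(np.uint8),None)>0
    return q,np.round(P.mean(0)*1000,1),np.round(np.median(W[m2][:,2])*1000,1)
def slab(s,c,lo,hi,r=.09):
    W=cloud(s); m=(np.hypot(W[...,0]-c[0],W[...,1]-c[1])<r)&(W[...,2]>lo)&(W[...,2]<hi)&(s["range_z"]>0)
    return W[m]
E
python3 - <<'E'
from h import *
S=views()
for n,s in S.items():
    for k in TR: print(n,k,*tray(s,k))
    W=cloud(s); t=W[300:320,300:400]; print("bench z",t[...,2].mean(),t[...,2].std())
    c=(.44,-.055)
    for k,z in zip(("radio","interf","proc","power"),(68,51,34,17)):
        P=slab(s,c,z/1e3-.004,z/1e3+.004); print(n,k,len(P),rect(P),"median",np.round(np.median(P,0)*1e3,1))
    P=slab(s,c,.01,.09); print("all",rect(P)); print(np.histogram(P[:,2]*1e3,bins=range(10,90,4)))
    for k,c in(("reel",(.447,.17)),("tape",(.69,-.005))):
        P=slab(s,c,.01,.09,.07); print(k,rect(P),np.percentile(P[:,2],95))
E
```

```text
top radio_tray [405.  351.6  85.2  52.9   3.3] [404.9 351.6   1.8] 1.3
top interface_tray [ 418.6 -321.8   99.6   70.7   25.6] [ 418.6 -322.3    2.1] 1.7
top processor_tray [ 611.7 -248.1  129.    86.2   20.7] [ 611.2 -247.2    2. ] 1.8
top power_tray [634.6 220.  160.   92.4 -21.5] [634.4 219.8   1.9] 1.5
bench z 0.0024318053359401143 0.06302866811468354
top radio 171 [445.  -56.5  45.   25.9 -14.4] median [443.3 -55.7  67.8]
top interf 185 [446.  -55.8  75.2  43.8 -14. ] median [443.8 -47.8  50.6]
top proc 280 [444.2 -55.6 115.9  55.9 -14.4] median [437.4 -54.4  33.3]
top power 226 [445.6 -55.5 120.5  63.8 -15.4] median [426.2 -43.4  16.6]
all [445.6 -55.5 120.5  63.8 -15.4]
(array([ 49, 143,  69,  29,  81, 169, 111,  37,  38, 103,  92,  30,   7,
        42, 113,  38,   3,   0,   0]), array([10, 14, 18, 22, 26, 30, 34, 38, 42, 46, 50, 54, 58, 62, 66, 70, 74,
       78, 82, 86]))
reel [456.9 177.   56.2  54.2 -89. ] 0.047039758123341456
tape [6.771e+02 2.000e-01 7.060e+01 7.030e+01 1.910e+01] 0.022270108957256854
side radio_tray [407.1 351.9  76.5  54.2   6.9] [406.8 352.8   5. ] 4.
[... 264 characters left out ...]
679908 0.0586439811378064
side radio 108 [446.4 -53.6  46.   30.2 -14.5] median [442.9 -56.5  70.1]
side interf 163 [447.4 -53.7  86.2  46.  -13.5] median [442.  -62.9  52.6]
side proc 272 [446.4 -54.4 115.2  57.6 -14.3] median [442.8 -68.5  35.1]
side power 217 [446.9 -55.5 119.2  63.6 -13.5] median [442.2 -75.1  18.6]
all [446.9 -55.5 119.2  63.6 -13.5]
(array([  6,  74, 174,  34,  38,  96, 176,  45,  48,  37, 107,  59,  15,
         4,  50,  87,  16,   0,   0]), array([10, 14, 18, 22, 26, 30, 34, 38, 42, 46, 50, 54, 58, 62, 66, 70, 74,
       78, 82, 86]))
reel [458.5 179.5  57.5  54.6 -74.6] 0.04910796291065788
tape [6.781e+02 4.000e-01 7.360e+01 7.160e+01 2.880e+01] 0.024573246001455905
```

```bash
cat >> h.py <<'E'
from scipy.spatial.transform import Rotation as Ro
def go(x,y,z,yaw):
    "delta in tool axes to TCP x,y,z (m), board long-axis yaw (deg), tool y across it"
    o=manip.observe(); R=Ro.from_quat(o["tcp_rot"]); M=R.as_matrix()
    a=np.degrees(np.arctan2(M[1,1],M[0,1])); d=(yaw+90-a+90)%180-90
    T=Ro.from_euler('z',d,degrees=True).as_matrix()@M
    # straighten tool z to vertical
    yv=np.array([T[0,1],T[1,1],0]);yv/=np.linalg.norm(yv);zv=np.array([0,0,-1.]);T=np.c_[np.cross(yv,zv),yv,zv]
    rv=Ro.from_matrix(M.T@T).as_rotvec(degrees=True)
    print("t",round(float(o["t"]),2),"shift",np.round(M.T@(np.array([x,y,z])-o["eef_pos"]),4),"rot",np.round(rv,2),"open",round(float(o["opening"]),4),"pos",np.round(o["eef_pos"],4),"q",np.round(o["q"],2))
E
python3 -c "
from h import *
go(.4455,-.0555,.36,-14.3)"
```

```text
t 1.2 shift [-0.4237 -0.5017  0.0447] rot [ 1.00e-02  0.00e+00 -1.21e+01] open 0.0854 pos [0.289  0.5822 0.4048] q [-1.21  0.4   0.05  1.54 -0.02  1.21 -0.05]
```

```bash
python3 -m jog '[-0.02,-0.024,0,0,0,0, -0.05,-0.058,0,0,0,-2, -0.08,-0.092,0,0,0,-4, -0.11,-0.128,0,0,0,-6, -0.14,-0.164,0,0,0,-8, -0.17,-0.2,0,0,0,-10, -0.2,-0.236,0,0,0,-12.1, -0.23,-0.272,0,0,0,-12.1, -0.26,-0.308,0,0,0,-12.1, -0.29,-0.344,0,0,0,-12.1, -0.32,-0.38,0,0,0,-12.1, -0.35,-0.416,0,0,0,-12.1]' -1; python3 -c "
from h import *
go(.4455,-.0555,.36,-14.3)"
```

```text
t: 2.4
eef_pos: [0.4176, 0.052, 0.4051]
tcp_rot: [0.124, 0.992, 0.001, 0.001]
wrist_force: [0.6, -0.1, 0.3]
opening: 0.0851
grip_force: 0.0
t 2.4 shift [-0.0535 -0.0973  0.0451] rot [0.07 0.06 0.01] open 0.0851 pos [0.4176 0.052  0.4051] q [-0.65 -0.03  0.42  2.05  0.01  1.12  1.08]
```

```bash
python3 -m jog '[-0.018,-0.032,0.015,0,0,0, -0.036,-0.064,0.03,0,0,0, -0.05,-0.09,0.042,0,0,0, -0.0535,-0.0973,0.0451,0,0,0, -0.0535,-0.0973,0.0451,0,0,0, -0.0535,-0.0973,0.0451,0,0,0]' -0.2
cat > tip.py <<'E'
from h import *
o=manip.observe(); p=o["eef_pos"]; s=optics.snapshot("side"); W=cloud(s)
m=(abs(W[...,0]-p[0])<.03)&(abs(W[...,1]-p[1])<.075)&(W[...,2]>.095)&(W[...,2]<.3)&(s["range_z"]>0)
v,u=np.nonzero(m); Z=W[m]; Y=(Ro.from_quat(o["tcp_rot"]).inv().apply(Z-p))
for sg in(-1,1):
    q=Y[(Y[:,1]*sg>0)]; print("finger",sg,"tips ahead of TCP mm",np.round(np.sort(q[:,2])[-12:]*1e3,1),"n",len(q))
E
python3 tip.py; python3 -c "
from h import *
go(.4455,-.0555,.36,-14.3)"
```

```text
t: 3.0
eef_pos: [0.4455, -0.0523, 0.3599]
tcp_rot: [0.124, 0.992, 0.0, 0.0]
wrist_force: [1.0, 0.4, -0.3]
opening: 0.0512
grip_force: 0.0
finger -1 tips ahead of TCP mm [160.3 160.4 160.4 160.8 161.  161.  162.  163.2 163.9 164.5 165.2 167.9] n 432
finger 1 tips ahead of TCP mm [ 83.  136.  138.2 138.9 140.2 141.4 141.7 142.6 143.5 144.2 147.1] n 11
t 3.05 shift [-0.0008 -0.0034  0.    ] rot [0.07 0.03 0.14] open 0.051 pos [ 0.4456 -0.052   0.36  ] q [-0.5   0.09  0.56  2.06 -0.05  1.01  1.4 ]
```

```bash
python3 -m jog '[-0.0008,-0.003,0.02,0,0,0, -0.0008,-0.003,0.05,0,0,0, -0.0008,-0.003,0.08,0,0,0, -0.0008,-0.003,0.1,0,0,0, -0.0008,-0.003,0.115,0,0,0, -0.0008,-0.003,0.125,0,0,0, -0.0008,-0.003,0.13,0,0,0, -0.0008,-0.003,0.13,0,0,0, -0.0008,-0.003,0.13,0,0,0]'; python3 -c "
from h import *
go(.4455,-.0555,.23,-14.3)
s=optics.snapshot('side');cv2.imwrite('pics/s1.png',cv2.resize(s['image'][160:300,190:380],(760,560),interpolation=2))"
```

```text
t: 3.95
eef_pos: [0.4459, -0.0564, 0.2302]
tcp_rot: [0.124, 0.992, 0.0, 0.001]
wrist_force: [-0.5, 0.1, 0.0]
opening: 0.0511
grip_force: 0.0
t 3.95 shift [0.0006 0.0007 0.0002] rot [0.04 0.07 0.03] open 0.0511 pos [ 0.4459 -0.0564  0.2302] q [-0.41  0.31  0.51  2.18 -0.23  0.7   1.58]
```

View pics/s1.png

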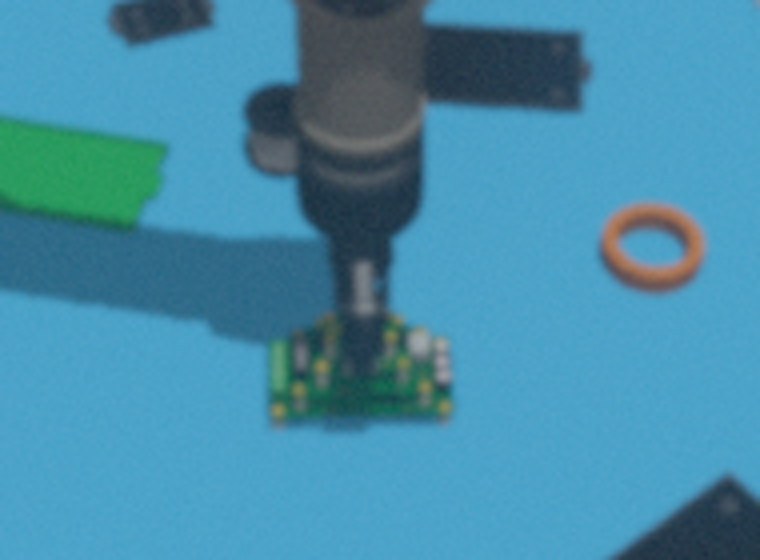

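The finger sits at mid-length of the stack, around (360,345) in the crop, with its tip over the interface board's level. Closing now.

```bash
python3 -m jog '[0,0,0,0,0,0, 0,0,0,0,0,0, 0,0,0,0,0,0, 0,0,0,0,0,0, 0,0,0,0,0,0, 0,0,0,0,0,0, 0,0,0,0,0,0]' 1; python3 -m jog '[0,0,-0.002,0,0,0, 0,0,-0.006,0,0,0, 0,0,-0.012,0,0,0, 0,0,-0.02,0,0,0, 0,0,-0.03,0,0,0, 0,0,-0.045,0,0,0, 0,0,-0.06,0,0,0, 0,0,-0.075,0,0,0, 0,0,-0.09,0,0,0, 0,0,-0.09,0,0,0, 0,0,-0.09,0,0,0]';  python3 - <<'E'
from h import *
go(.406,.352,.32,3.8)
S=views()
for n,s in S.items():
    for z in(51,34,17):
        P=slab(s,(.4455,-.0555),z/1e3-.004,z/1e3+.004); print(n,z,len(P),rect(P))
    P=slab(s,(.4455,-.0555),.125,.17,.05); print("held",rect(P),np.histogram(P[:,2]*1e3,bins=range(125,171,3)))
E
```

```text
t: 4.7
eef_pos: [0.4458, -0.0566, 0.2303]
tcp_rot: [0.125, 0.992, 0.0, 0.0]
wrist_force: [-2.1, 0.1, 5.2]
opening: 0.0232
grip_force: 58.5
t: 5.8
eef_pos: [0.4454, -0.0566, 0.3199]
tcp_rot: [0.124, 0.992, 0.0, 0.0]
wrist_force: [0.4, 0.3, -1.1]
opening: 0.0228
grip_force: 58.8
t 5.8 shift [1.390e-01 3.862e-01 1.000e-04] rot [  0.04   0.05 -18.09] open 0.0228 pos [ 0.4454 -0.0566  0.3199] q [-0.49  0.15  0.57  2.11 -0.1   0.91  1.46]
top 51 79 [441.2 -39.8  44.7  15.7 -10.7]
top 34 97 [429.9 -32.5  74.3  25.4  -1.3]
top 17 94 [449.3 -41.1 119.5  34.  -15.3]
held [443.5 -32.9   3.1   0.   72.4] (array([0, 0, 0, 0, 0, 0, 0, 0, 0, 1, 0, 0, 1, 0, 0]), array([125, 128, 131, 134, 137, 140, 143, 146, 149, 152, 155, 158, 161,
       164, 167, 170]))
side 51 262 [447.5 -52.9  85.1  47.9 -11. ]
side 34 264 [446.7 -53.5 115.8  57.9 -14.6]
side 17 222 [447.1 -54.5 118.8  63.9 -13.9]
held [443.3 -61.6  43.8  42.  -17.4] (array([ 0,  0,  0,  0,  0,  2,  2, 11,  7,  9, 31, 42, 18,  6,  7]), array([125, 128, 131, 134, 137, 140, 143, 146, 149, 152, 155, 158, 161,
       164, 167, 170]))
```

```bash
python3 -m jog '[0.004,0.011,0,0,0,0, 0.012,0.033,0,0,0,-1, 0.022,0.061,0,0,0,-3, 0.032,0.089,0,0,0,-5, 0.043,0.119,0,0,0,-7, 0.054,0.15,0,0,0,-9, 0.065,0.181,0,0,0,-11, 0.076,0.211,0,0,0,-13, 0.087,0.242,0,0,0,-15, 0.098,0.272,0,0,0,-17, 0.109,0.303,0,0,0,-18.1, 0.119,0.331,0,0,0,-18.1]'; python3 -m jog '[0,0,0,0,0,0, 0,0,0,0,0,0]' ;python3 - <<'E'
from h import *
go(.406,.352,.32,3.8)
s=optics.snapshot("side");cv2.imwrite('pics/s2.png',cv2.resize(s['image'][70:210,150:340],(760,560),interpolation=2))
E
```

```text
t: 7.1
eef_pos: [0.4112, 0.295, 0.3186]
tcp_rot: [-0.034, 0.999, -0.001, -0.001]
wrist_force: [0.9, -0.0, 0.8]
opening: 0.023
grip_force: 58.8
t: 7.3
eef_pos: [0.4114, 0.2937, 0.3186]
tcp_rot: [-0.034, 0.999, -0.001, -0.001]
wrist_force: [-0.6, -0.4, -0.7]
opening: 0.0229
grip_force: 58.8
t 7.3 shift [ 0.0015  0.0585 -0.0015] rot [-0.1  -0.09  0.09] open 0.0229 pos [0.4114 0.2937 0.3186] q [-0.93  0.24  0.26  1.98 -0.08  0.94  1.01]
```

View pics/s2.png

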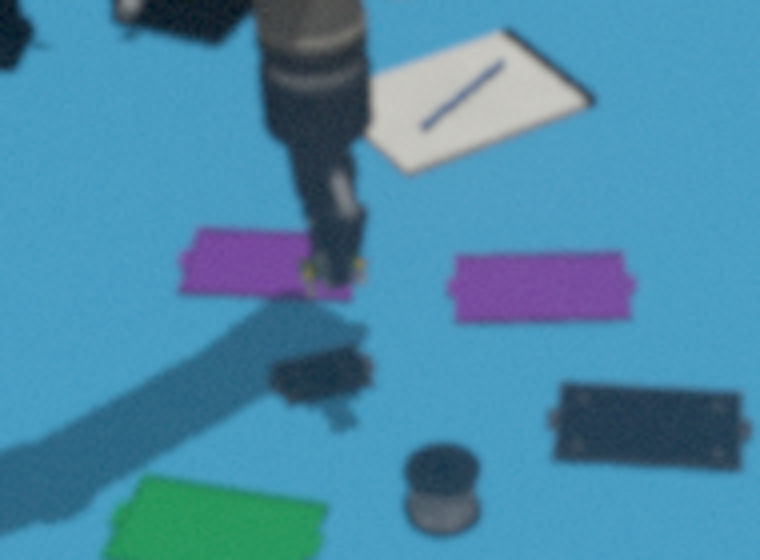

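Picture shows the board held level at (335,270) with the tray below at (320,375). Lowering.

```bash
python3 -m jog '[0.0005,0.02,0,0,0,0, 0.001,0.042,0.01,0,0,0, 0.0015,0.0585,0.03,0,0,0, 0.0015,0.0585,0.055,0,0,0, 0.0015,0.0585,0.08,0,0,0, 0.0015,0.0585,0.1,0,0,0, 0.0015,0.0585,0.115,0,0,0, 0.0015,0.0585,0.125,0,0,0, 0.0015,0.0585,0.13,0,0,0, 0.0015,0.0585,0.133,0,0,0, 0.0015,0.0585,0.135,0,0,0, 0.0015,0.0585,0.135,0,0,0]'; python3 -c "
from h import *
go(.406,.352,.1815,3.8)"
```

```text
t: 8.55
eef_pos: [0.4067, 0.3519, 0.185]
tcp_rot: [-0.033, 0.999, 0.0, 0.0]
wrist_force: [-0.5, -0.2, -0.8]
opening: 0.0231
grip_force: 58.8
t 8.55 shift [0.0007 0.0002 0.0035] rot [ 0.03  0.04 -0.  ] open 0.0231 pos [0.4067 0.3519 0.185 ] q [-0.95  0.48  0.2   2.   -0.15  0.67  0.98]
```

Lower gently, then open partly and retreat.

```bash
python3 -m jog '[0,0,0.001,0,0,0, 0,0,0.002,0,0,0, 0,0,0.003,0,0,0, 0,0,0.0035,0,0,0, 0,0,0.0035,0,0,0]'; python3 -m jog '[0,0,0,0,0,0, 0,0,0,0,0,0, 0,0,0,0,0,0, 0,0,0,0,0,0, 0,0,-0.005,0,0,0, 0,0,-0.02,0,0,0, 0,0,-0.045,0,0,0, 0,0,-0.08,0,0,0, 0,0,-0.12,0,0,0, 0,0,-0.14,0,0,0]' -0.2
python3 - <<'E'
from h import *
go(.4455,-.0555,.32,-14.3)
for n,s in views().items():
    P=slab(s,(.406,.352),.012,.06,.05); print(n,rect(P),np.median(P[:,2]),len(P))
E
```

```text
t: 9.05
eef_pos: [0.4065, 0.3519, 0.1815]
tcp_rot: [-0.033, 0.999, 0.0, 0.0]
wrist_force: [-0.5, -0.6, 3.1]
opening: 0.0232
grip_force: 59.1
t: 10.05
eef_pos: [0.4073, 0.3522, 0.3249]
tcp_rot: [-0.033, 0.999, 0.002, 0.002]
wrist_force: [0.8, 0.9, 0.2]
opening: 0.0514
grip_force: 0.0
t 10.05 shift [-0.0112 -0.4093  0.0034] rot [ 0.25  0.19 18.08] open 0.0514 pos [0.4073 0.3522 0.3249] q [-1.    0.28  0.24  1.9  -0.08  0.96  0.92]
top [399.8 350.9  36.2  26.3   3.3] 0.019149057437714827 129
side [ 4.067e+02  3.524e+02  4.710e+01  2.850e+01 -1.000e-01] 0.021978545741440886 91
```

```bash
python3 - <<'E'
from h import *
for n,s in views().items():
    for z in(51,34,17):
        P=slab(s,(.4455,-.0555),z/1e3-.004,z/1e3+.0035); print(n,z,len(P),rect(P),np.round(np.median(P[:,2])*1e3,1))
E
python3 -m jog '[0,-0.02,0,0,0,1, -0.001,-0.055,0,0,0,4, -0.002,-0.09,0,0,0,8, -0.003,-0.13,0,0,0,12, -0.004,-0.17,0,0,0,16, -0.006,-0.21,0,0,0,18, -0.007,-0.25,0,0,0,18, -0.008,-0.29,0,0,0,18, -0.009,-0.325,0,0,0,18, -0.01,-0.36,0,0,0,18, -0.011,-0.39,0,0,0,18, -0.0112,-0.4093,0.003,0.2,0.2,18]' -0.7
python3 -c "
from h import *
go(.4455,-.0555,.32,-14.3)"
```

```text
top 51 363 [449.8 -56.8  68.8  43.7 -14. ] 50.4
top 34 282 [445.1 -55.9 114.8  56.  -14.6] 32.9
top 17 229 [445.4 -55.3 119.8  63.7 -15.2] 16.6
side 51 254 [450.  -54.2  80.2  46.4 -15.7] 52.5
side 34 244 [446.6 -53.9 115.5  57.7 -15. ] 34.8
side 17 210 [447.6 -54.2 118.2  64.  -15.5] 18.3
t: 11.45
eef_pos: [0.4432, -0.0594, 0.317]
tcp_rot: [0.126, 0.992, -0.002, -0.003]
wrist_force: [-0.3, 1.3, 0.9]
opening: 0.0727
grip_force: 0.0
t 11.45 shift [-0.0013  0.0044 -0.003 ] rot [-0.32 -0.29 -0.18] open 0.0727 pos [ 0.4432 -0.0594  0.317 ] q [-0.5   0.15  0.58  2.11 -0.1   0.91  1.46]
```

```bash
python3 -m jog '[-0.001,0.003,0.01,0,0,0, -0.001,0.0035,0.03,0,0,0, -0.001,0.0035,0.055,0,0,0, -0.001,0.0035,0.075,0,0,0, -0.001,0.0035,0.09,0,0,0, -0.001,0.0035,0.1,0,0,0, -0.001,0.0035,0.105,0,0,0, -0.001,0.0035,0.105,0,0,0, -0.001,0.0035,0.105,0,0,0]'; python3 -m jog '[0,0,0,0,0,0, 0,0,0,0,0,0, 0,0,0,0,0,0, 0,0,0,0,0,0, 0,0,0,0,0,0, 0,0,0,0,0,0, 0,0,0,0,0,0]' 1;  python3 -c "
from h import *
go(.4455,-.0555,.212,-14.3)"
```

```text
t: 12.35
eef_pos: [0.4464, -0.0531, 0.2134]
tcp_rot: [0.124, 0.992, -0.002, -0.001]
wrist_force: [0.1, 0.2, -0.2]
opening: 0.0723
grip_force: 0.0
t: 13.05
eef_pos: [0.4466, -0.0531, 0.2141]
tcp_rot: [0.124, 0.992, -0.001, -0.001]
wrist_force: [-1.9, -0.2, 7.5]
opening: 0.0409
grip_force: 59.6
t 13.05 shift [ 0.0005 -0.0026  0.0021] rot [-0.17 -0.11  0.1 ] open 0.0409 pos [ 0.4466 -0.0531  0.2141] q [-0.42  0.34  0.51  2.19 -0.27  0.67  1.61]
```

```bash
python3 -m jog '[0,0,-0.002,0,0,0, 0,0,-0.006,0,0,0, 0,0,-0.012,0,0,0, 0,0,-0.02,0,0,0, 0,0,-0.03,0,0,0, 0,0,-0.045,0,0,0, 0,0,-0.06,0,0,0, 0,0,-0.075,0,0,0, 0,0,-0.09,0,0,0, 0,0,-0.09,0,0,0, 0,0,-0.09,0,0,0]'
python3 - <<'E'
from h import *
go(.419,-.322,.30,25)
s=optics.snapshot("side"); cv2.imwrite('pics/s3.png',cv2.resize(s['image'][160:300,190:380],(760,560),interpolation=2))
E
```

```text
t: 14.15
eef_pos: [0.4465, -0.0527, 0.3034]
tcp_rot: [0.123, 0.992, -0.001, -0.001]
wrist_force: [0.6, 0.3, -0.8]
opening: 0.0408
grip_force: 60.6
t 14.15 shift [-0.0393 -0.2678  0.0041] rot [ -0.14  -0.18 -39.19] open 0.0408 pos [ 0.4465 -0.0527  0.3034] q [-0.5   0.18  0.58  2.12 -0.12  0.88  1.48]
```

View pics/s3.png

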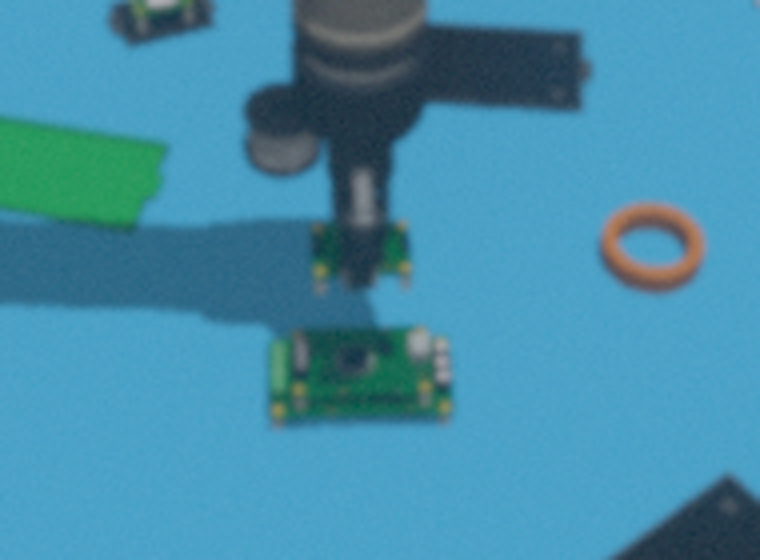

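Interface board is held level at (360,255), and the rest of the stack is undisturbed at (360,375). Turning the short way would bring joint 7 close to its limit, so I'll turn the other way (+141°).

```bash
python3 -m jog '[-0.001,-0.005,0,0,0,2, -0.003,-0.015,0,0,0,7, -0.005,-0.03,0,0,0,13, -0.007,-0.045,0,0,0,19, -0.01,-0.06,0,0,0,25, -0.012,-0.075,0,0,0,31, -0.014,-0.09,0,0,0,37, -0.016,-0.105,0,0,0,43, -0.018,-0.12,0,0,0,49, -0.02,-0.135,0,0,0,55, -0.022,-0.15,0,0,0,61, -0.025,-0.165,0,0,0,66]'; python3 -m jog '[0,0,0,0,0,0, 0,0,0,0,0,0]'; python3 -c "
from h import *
go(.419,-.322,.30,25)"
```

```text
t: 15.4
eef_pos: [0.4297, -0.2196, 0.303]
tcp_rot: [0.646, 0.763, -0.003, -0.001]
wrist_force: [-0.6, -0.8, -0.7]
opening: 0.041
grip_force: 60.6
t: 15.6
eef_pos: [0.43, -0.2187, 0.3031]
tcp_rot: [0.644, 0.765, -0.003, -0.001]
wrist_force: [0.7, 0.4, -0.0]
opening: 0.0407
grip_force: 60.6
t 15.6 shift [-0.0999 -0.0285  0.0034] rot [-0.21  0.3  74.82] open 0.0407 pos [ 0.43   -0.2187  0.3031] q [-0.35  0.3   0.86  2.06 -0.29  0.91  0.84]
```

```bash
python3 -m jog '[-0.004,-0.001,0,0,0,3, -0.012,-0.003,0,0,0,9, -0.022,-0.006,0,0,0,16, -0.032,-0.009,0,0,0,23, -0.042,-0.012,0,0,0,30, -0.052,-0.015,0,0,0,37, -0.062,-0.018,0,0,0,44, -0.072,-0.02,0,0,0,51, -0.082,-0.023,0,0,0,58, -0.09,-0.026,0.001,0,0,65, -0.096,-0.027,0.002,0,0,70, -0.0999,-0.0285,0.003,0,0,74.5]'; python3 -m jog '[0,0,0,0,0,0, 0,0,0,0,0,0]'; python3 -c "
from h import *
go(.419,-.322,.182,25)"
```

```text
t: 16.8
eef_pos: [0.4197, -0.3214, 0.3004]
tcp_rot: [0.976, 0.218, -0.002, 0.0]
wrist_force: [0.1, -0.1, -1.0]
opening: 0.041
grip_force: 60.6
t: 17.0
eef_pos: [0.4195, -0.3213, 0.3006]
tcp_rot: [0.975, 0.221, -0.002, 0.0]
wrist_force: [0.3, 0.4, -0.2]
opening: 0.0407
grip_force: 60.6
t 17.0 shift [-0.0002  0.0004  0.1186] rot [-0.    0.27  0.48] open 0.0407 pos [ 0.4195 -0.3213  0.3006] q [-0.28  0.55  1.13  1.96 -0.58  1.01 -0.01]
```

```bash
python3 -m jog '[0,0,0.01,0,0,0, 0,0,0.03,0,0,0, 0,0,0.05,0,0,0, 0,0,0.07,0,0,0, 0,0,0.085,0,0,0, 0,0,0.097,0,0,0, 0,0,0.106,0,0,0, 0,0,0.112,0,0.2,0.4, 0,0,0.115,0,0.2,0.4, 0,0,0.117,0,0.2,0.4, 0,0,0.1185,0,0.2,0.4, 0,0,0.1185,0,0.2,0.4]'; python3 -c "
from h import *
go(.419,-.322,.182,25)"
```

```text
t: 18.2
eef_pos: [0.4189, -0.3225, 0.1827]
tcp_rot: [0.976, 0.216, -0.0, 0.001]
wrist_force: [0.3, 0.1, -1.1]
opening: 0.041
grip_force: 60.6
t 18.2 shift [ 0.0003 -0.0005  0.0007] rot [ 0.09  0.05 -0.09] open 0.041 pos [ 0.4189 -0.3225  0.1827] q [-0.12  0.69  0.92  2.03 -0.77  0.81  0.13]
```

```bash
python3 -m jog '[0,0,0.0007,0,0,0, 0,0,0.0014,0,0,0, 0,0,0.0014,0,0,0]'; python3 -m jog '[0,0,0,0,0,0, 0,0,0,0,0,0, 0,0,0,0,0,0, 0,0,0,0,0,0, 0,0,-0.005,0,0,0, 0,0,-0.02,0,0,0, 0,0,-0.045,0,0,0, 0,0,-0.08,0,0,0, 0,0,-0.11,0,0,0, 0,0,-0.11,0,0,0]' -1
python3 - <<'E'
from h import *
go(.4455,-.0555,.295,-14.3)
for n,s in views().items():
    P=slab(s,(.419,-.322),.012,.06,.05); print(n,rect(P),np.median(P[:,2]),len(P))
    for z in(34,17):
        P=slab(s,(.4455,-.0555),z/1e3-.004,z/1e3+.0035); print(n,z,len(P),rect(P),np.round(np.median(P[:,2])*1e3,1))
E
```

```text
t: 18.5
eef_pos: [0.4189, -0.3228, 0.1822]
tcp_rot: [0.976, 0.216, 0.0, 0.0]
wrist_force: [-1.2, 1.7, 8.3]
opening: 0.0409
grip_force: 61.2
t: 19.5
eef_pos: [0.4196, -0.3241, 0.2957]
tcp_rot: [0.977, 0.215, 0.002, 0.004]
wrist_force: [0.5, 1.1, -0.3]
opening: 0.0854
grip_force: 0.0
t 19.5 shift [ 0.1365 -0.2328 -0.0007] rot [ 0.39 -0.34 39.18] open 0.0854 pos [ 0.4196 -0.3241  0.2957] q [-0.27  0.55  1.12  1.96 -0.59  1.   -0.  ]
top [0. 0. 0. 0. 0.] nan 0
top 34 626 [444.1 -55.6 114.5  55.7 -14.6] 33.5
top 17 236 [445.7 -55.6 119.9  63.8 -15.3] 16.4
side [ 417.  -322.2   62.5   45.2   26.2] 0.020760814545484438 508
side 34 362 [431.  -48.3  84.   59.4 -17.9] 35.2
side 17 131 [430.3 -57.5  80.3  61.  -27.4] 18.4
  return _methods._mean(a, axis=axis, dtype=dtype,
  ret = ret.dtype.type(ret / rcount)
```

```bash
python3 -m jog '[0.006,-0.01,0,0,0,2, 0.016,-0.028,0,0,0,6, 0.03,-0.05,0,0,0,10, 0.044,-0.074,0,0,0,14, 0.058,-0.098,0,0,0,18, 0.072,-0.122,0,0,0,22, 0.086,-0.146,0,0,0,26, 0.1,-0.17,0,0,0,30, 0.112,-0.192,0,0,0,34, 0.124,-0.212,0,0,0,37, 0.132,-0.226,0,0,0,39.2, 0.1365,-0.2328,0,0.3,-0.3,39.2]' -1; python3 -m jog '[0,0,0,0,0,0, 0,0,0,0,0,0]';python3 -c "
from h import *
go(.4455,-.0555,.195,-14.5)"
```

```text
t: 20.8
eef_pos: [0.4443, -0.0519, 0.2898]
tcp_rot: [0.992, -0.123, -0.005, -0.001]
wrist_force: [-0.5, -0.1, -0.2]
opening: 0.0856
grip_force: 0.0
t: 21.0
eef_pos: [0.4444, -0.0544, 0.2905]
tcp_rot: [0.992, -0.125, -0.003, -0.001]
wrist_force: [-0.4, -1.0, 0.5]
opening: 0.0852
grip_force: 0.0
t 21.0 shift [0.002  0.0009 0.0955] rot [-0.04  0.4   0.19] open 0.0852 pos [ 0.4444 -0.0544  0.2905] q [-1.04  0.62  1.42  2.14 -0.73  1.04 -1.05]
```

Joint 3 is at 1.42, close to its 1.46 limit. I'll turn back to the earlier wrist branch before going down.

```bash
python3 -m jog '[0,0,0,0,0,-4, 0,0,0,0,0,-12, 0,0,0,0,0,-20, 0,0,0,0,0,-28, 0,0,0,0,0,-36, 0,0,0,0,0,-44, 0,0,0,0,0,-52, 0,0,0,0,0,-60, 0,0,0,0,0,-68, 0,0,0,0,0,-76, 0,0,0,0,0,-84, 0,0,0,0,0,-90]'; python3 -c "
from h import *
go(.4455,-.0555,.29,-14.5)"
```

```text
t: 22.2
eef_pos: [0.4442, -0.0552, 0.2908]
tcp_rot: [0.789, 0.615, -0.001, -0.003]
wrist_force: [-0.2, -0.7, 0.1]
opening: 0.0854
grip_force: 0.0
t 22.2 shift [0.0001 0.0013 0.0008] rot [ -0.2   -0.37 -89.65] open 0.0854 pos [ 0.4442 -0.0552  0.2908] q [-0.86  0.31  1.04  2.14 -0.35  0.88  0.14]
```

```bash
python3 -m jog '[0,0,0,0,0,-8, 0,0,0,0,0,-16, 0,0,0,0,0,-24, 0,0,0,0,0,-32, 0,0,0,0,0,-40, 0,0,0,0,0,-48, 0,0,0,0,0,-56, 0,0,0,0,0,-64, 0,0,0,0,0,-72, 0,0,0,0,0,-80, 0,0.001,0,0,0,-87, 0,0.0013,0,-0.2,-0.3,-89.6]'; python3 -m jog '[0,0,0,0,0,0, 0,0,0,0,0,0]'; python3 -c "
from h import *
go(.4455,-.0555,.195,-14.5)"
```

```text
t: 23.4
eef_pos: [0.4456, -0.0557, 0.2907]
tcp_rot: [0.128, 0.992, 0.0, -0.0]
wrist_force: [0.1, 0.1, 0.6]
opening: 0.0854
grip_force: 0.0
t: 23.6
eef_pos: [0.4456, -0.055, 0.2907]
tcp_rot: [0.129, 0.992, 0.0, -0.001]
wrist_force: [0.0, -0.3, 0.2]
opening: 0.0852
grip_force: 0.0
t 23.6 shift [-0.0001 -0.0005  0.0957] rot [ 0.02 -0.07 -0.36] open 0.0852 pos [ 0.4456 -0.055   0.2907] q [-0.58  0.22  0.69  2.14 -0.18  0.85  1.53]
```

```bash
python3 -m jog '[0,-0.0005,0.01,0,0,0, 0,-0.0005,0.03,0,0,0, 0,-0.0005,0.05,0,0,0, 0,-0.0005,0.07,0,0,-0.3, 0,-0.0005,0.083,0,0,-0.3, 0,-0.0005,0.092,0,0,-0.3, 0,-0.0005,0.097,0,0,-0.3, 0,-0.0005,0.0975,0,0,-0.3, 0,-0.0005,0.0975,0,0,-0.3]'; python3 -m jog '[0,0,0,0,0,0, 0,0,0,0,0,0, 0,0,0,0,0,0, 0,0,0,0,0,0, 0,0,0,0,0,0, 0,0,0,0,0,0, 0,0,0,0,0,0]' 1;  python3 -c "
from h import *
go(.4455,-.0555,.193,-14.5)"
```

```text
t: 24.5
eef_pos: [0.446, -0.0545, 0.1935]
tcp_rot: [0.125, 0.992, 0.0, -0.0]
wrist_force: [-0.9, -0.7, 0.7]
opening: 0.0853
grip_force: 0.0
t: 25.2
eef_pos: [0.446, -0.0546, 0.1942]
tcp_rot: [0.125, 0.992, 0.001, -0.0]
wrist_force: [-2.4, 1.0, 9.7]
opening: 0.0529
grip_force: 60.9
t 25.2 shift [ 0.0003 -0.0011  0.0012] rot [ 0.09 -0.03  0.1 ] open 0.0529 pos [ 0.446  -0.0546  0.1942] q [-0.46  0.4   0.58  2.2  -0.37  0.63  1.7 ]
```

```bash
python3 -m jog '[0,0,-0.002,0,0,0, 0,0,-0.006,0,0,0, 0,0,-0.012,0,0,0, 0,0,-0.02,0,0,0, 0,0,-0.03,0,0,0, 0,0,-0.045,0,0,0, 0,0,-0.06,0,0,0, 0,0,-0.075,0,0,0, 0,0,-0.09,0,0,0, 0,0,-0.09,0,0,0, 0,0,-0.09,0,0,0]'
python3 - <<'E'
from h import *
go(.6115,-.2473,.28,21)
s=optics.snapshot("side"); cv2.imwrite('pics/s4.png',cv2.resize(s['image'][160:300,190:380],(760,560),interpolation=2))
E
```

```text
t: 26.3
eef_pos: [0.4457, -0.0544, 0.2834]
tcp_rot: [0.125, 0.992, 0.001, -0.0]
wrist_force: [-0.7, -1.3, -0.6]
opening: 0.053
grip_force: 62.9
t 26.3 shift [-0.2085 -0.1457  0.0032] rot [ 7.000e-02 -1.000e-02 -3.538e+01] open 0.053 pos [ 0.4457 -0.0544  0.2834] q [-0.58  0.23  0.69  2.14 -0.2   0.83  1.55]
```

View pics/s4.png

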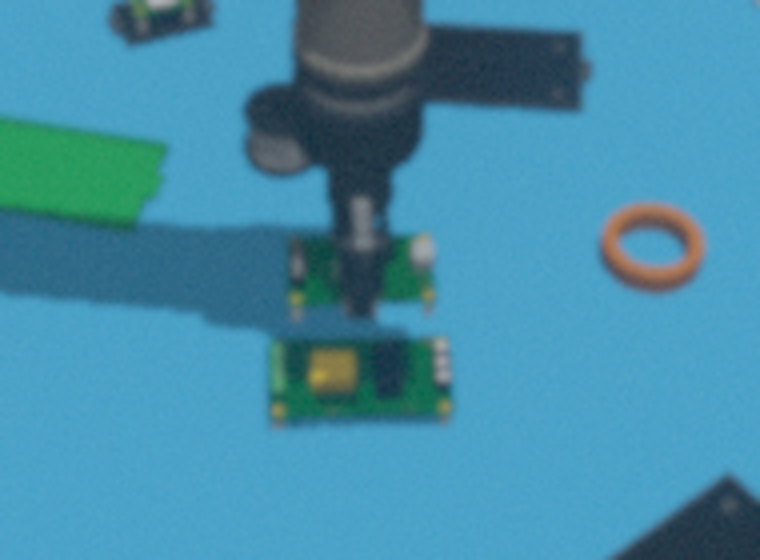

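Processor board is lifted level at (362,270), and the power board is alone at (362,380). Moving to the processor tray.

```bash
python3 -m jog '[-0.008,-0.006,0,0,0,-1, -0.022,-0.015,0,0,0,-3, -0.042,-0.029,0,0,0,-7, -0.062,-0.043,0,0,0,-11, -0.082,-0.057,0,0,0,-15, -0.102,-0.071,0,0,0,-19, -0.122,-0.085,0,0,0,-23, -0.142,-0.099,0,0,0,-27, -0.162,-0.113,0,0,0,-30, -0.182,-0.127,0,0,0,-33, -0.198,-0.138,0,0,0,-35, -0.2085,-0.1457,0.003,0,0,-35.4]'; python3 -m jog '[0,0,0,0,0,0, 0,0,0,0,0,0]';python3 -c "
from h import *
go(.6115,-.2473,.1805,21)"
```

```text
t: 27.55
eef_pos: [0.6119, -0.2488, 0.2787]
tcp_rot: [-0.182, 0.983, 0.0, -0.001]
wrist_force: [0.6, 0.4, -0.0]
opening: 0.0529
grip_force: 62.9
t: 27.75
eef_pos: [0.6109, -0.2469, 0.2787]
tcp_rot: [-0.182, 0.983, 0.001, -0.002]
wrist_force: [-1.2, 0.2, -0.9]
opening: 0.0529
grip_force: 62.9
t 27.75 shift [-0.0007 -0.0008  0.0982] rot [ 0.17 -0.15 -0.03] open 0.0529 pos [ 0.6109 -0.2469  0.2787] q [-0.03  0.58  0.5   1.65 -0.32  1.    2.51]
```

```bash
python3 -m jog '[0,0,0.01,0,0,0, 0,0,0.03,0,0,0, 0,0,0.05,0,0,0, 0,0,0.065,0,0,0, 0,0,0.077,0,0,0, 0,-0.001,0.086,0,0,0, 0,-0.001,0.092,0.2,-0.1,0, 0,-0.001,0.096,0.2,-0.1,0, 0,-0.001,0.0975,0.2,-0.1,0, 0,-0.001,0.0985,0.2,-0.1,0, 0,-0.001,0.0985,0.2,-0.1,0]'; python3 -c "
from h import *
go(.6115,-.2473,.179,21)"
```

```text
t: 28.85
eef_pos: [0.6119, -0.2485, 0.1817]
tcp_rot: [-0.182, 0.983, -0.001, 0.001]
wrist_force: [-0.2, 0.3, -0.4]
opening: 0.053
grip_force: 62.9
t 28.85 shift [-0.      0.0012  0.0027] rot [-0.17  0.09 -0.  ] open 0.053 pos [ 0.6119 -0.2485  0.1817] q [ 0.01  0.7   0.45  1.7  -0.38  0.83  2.56]
```

```bash
python3 -m jog '[0,0.001,0.001,0,0,0, 0,0.001,0.002,0,0,0, 0,0.001,0.0027,0,0,0, 0,0.001,0.0027,0,0,0]'; python3 -m jog '[0,0,0,0,0,0, 0,0,0,0,0,0, 0,0,0,0,0,0, 0,0,0,0,0,0, 0,0,-0.005,0,0,0, 0,0,-0.02,0,0,0, 0,0,-0.045,0,0,0, 0,0,-0.08,0,0,0, 0,0,-0.1,0,0,0, 0,0,-0.1,0,0,0]' -1
python3 - <<'E'
from h import *
go(.4455,-.0555,.28,-14.5)
for n,s in views().items():
    P=slab(s,(.6115,-.2473),.012,.06,.07); print(n,len(P),len(P) and (rect(P),np.median(P[:,2])))
    P=slab(s,(.4455,-.0555),.013,.0205); print(n,len(P),rect(P))
E
```

```text
t: 29.25
eef_pos: [0.6116, -0.2474, 0.1795]
tcp_rot: [-0.182, 0.983, -0.001, 0.001]
wrist_force: [-1.2, 0.7, 4.5]
opening: 0.0527
grip_force: 63.3
t: 30.25
eef_pos: [0.6125, -0.2484, 0.2838]
tcp_rot: [-0.182, 0.983, -0.003, 0.004]
wrist_force: [-0.0, -0.7, -0.9]
opening: 0.0852
grip_force: 0.0
t 30.25 shift [0.0869 0.2399 0.0012] rot [-0.32  0.57 35.48] open 0.0852 pos [ 0.6125 -0.2484  0.2838] q [-0.04  0.57  0.51  1.64 -0.32  0.99  2.51]
top 35 (array([ 632.9, -218.1,   67.8,   18.1,    7. ]), np.float64(0.018657335647327355))
top 564 [456.2 -58.3  98.7  63.9 -15. ]
side 761 (array([ 612.6, -245.6,   93.3,   57.2,   21.5]), np.float64(0.02162667804838387))
side 474 [448.2 -52.6 117.2  68.  -17.1]
```

```bash
python3 -m jog '[0.003,0.009,0,0,0,2, 0.01,0.027,0,0,0,6, 0.018,0.05,0,0,0,10, 0.027,0.074,0,0,0,14, 0.036,0.098,0,0,0,18, 0.045,0.122,0,0,0,22, 0.053,0.146,0,0,0,26, 0.062,0.17,0,0,0,30, 0.07,0.194,0,0,0,33, 0.078,0.216,0,0,0,35.5, 0.084,0.232,0,0,0,35.5, 0.0869,0.2399,0,-0.3,0.5,35.5]' -1; python3 -m jog '[0,0,0,0,0,0, 0,0,0,0,0,0]';python3 -c "
from h import *
go(.4455,-.0555,.18,-14.8)"
```

```text
t: 31.55
eef_pos: [0.4424, -0.053, 0.277]
tcp_rot: [0.125, 0.992, 0.001, -0.005]
wrist_force: [-0.1, -0.1, 0.3]
opening: 0.0853
grip_force: 0.0
t: 31.75
eef_pos: [0.4445, -0.0548, 0.2779]
tcp_rot: [0.126, 0.992, 0.001, -0.003]
wrist_force: [-0.5, -0.1, 0.6]
opening: 0.0857
grip_force: 0.0
t 31.75 shift [-0.0018 -0.0005  0.0979] rot [ 0.02 -0.39  0.29] open 0.0857 pos [ 0.4445 -0.0548  0.2779] q [-0.6   0.25  0.72  2.15 -0.22  0.83  1.57]
```

```bash
python3 -m jog '[-0.0015,-0.0005,0.01,0,0,0, -0.0015,-0.0005,0.03,0,0,0, -0.0015,-0.0005,0.05,0,-0.3,0.2, -0.0015,-0.0005,0.07,0,-0.3,0.2, -0.0015,-0.0005,0.085,0,-0.3,0.2, -0.0015,-0.0005,0.095,0,-0.3,0.2, -0.0015,-0.0005,0.101,0,-0.3,0.2, -0.0015,-0.0005,0.1025,0,-0.3,0.2, -0.0015,-0.0005,0.1025,0,-0.3,0.2]'; python3 -m jog '[0,0,0,0,0,0, 0,0,0,0,0,0, 0,0,0,0,0,0, 0,0,0,0,0,0, 0,0,0,0,0,0, 0,0,0,0,0,0, 0,0,0,0,0,0]' 1;  python3 -c "
from h import *
go(.4455,-.0555,.175,-14.8)"
```

```text
t: 32.65
eef_pos: [0.445, -0.0552, 0.1756]
tcp_rot: [0.128, 0.992, 0.0, -0.001]
wrist_force: [-0.6, -0.3, -0.1]
opening: 0.0854
grip_force: 0.0
t: 33.35
eef_pos: [0.4451, -0.0551, 0.1768]
tcp_rot: [0.128, 0.992, 0.001, -0.0]
wrist_force: [-2.5, -0.2, 10.8]
opening: 0.061
grip_force: 62.2
t 33.35 shift [-0.0005 -0.0003  0.0018] rot [ 0.13 -0.07  0.1 ] open 0.061 pos [ 0.4451 -0.0551  0.1768] q [-0.46  0.44  0.58  2.21 -0.44  0.6   1.76]
```

```bash
python3 -m jog '[0,0,-0.002,0,0,0, 0,0,-0.006,0,0,0, 0,0,-0.012,0,0,0, 0,0,-0.02,0,0,0, 0,0,-0.03,0,0,0, 0,0,-0.045,0,0,0, 0,0,-0.06,0,0,0, 0,0,-0.08,0,0,0, 0,0,-0.1,0,0,0, 0,0,-0.12,0,0,0, 0,0,-0.12,0,0,0]'
python3 - <<'E'
from h import *
go(.6355,.2199,.29,-21.4)
s=optics.snapshot("side"); cv2.imwrite('pics/s5.png',cv2.resize(s['image'][160:300,190:380],(760,560),interpolation=2))
E
```

```text
t: 34.45
eef_pos: [0.446, -0.0555, 0.2981]
tcp_rot: [0.128, 0.992, 0.002, 0.002]
wrist_force: [0.3, -0.9, -0.9]
opening: 0.0607
grip_force: 65.2
t 34.45 shift [-0.1134  0.3145  0.0095] rot [0.21 0.17 6.7 ] open 0.0607 pos [ 0.446  -0.0555  0.2981] q [-0.64  0.21  0.75  2.13 -0.19  0.86  1.54]
```

View pics/s5.png

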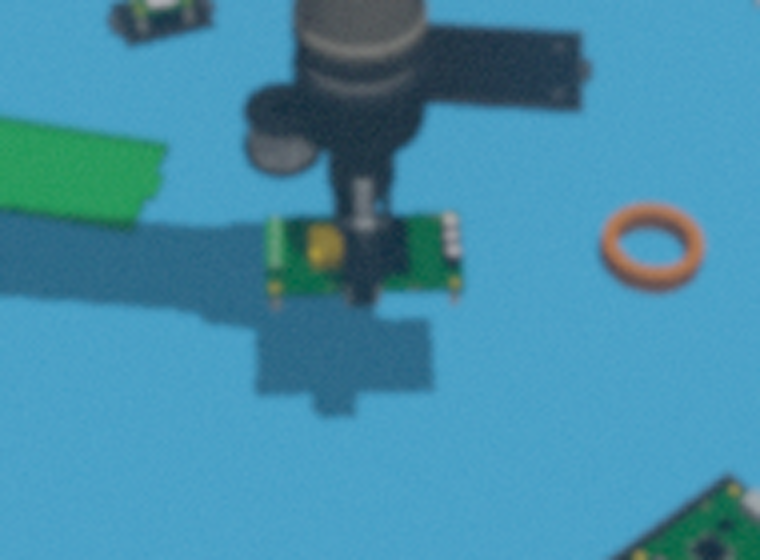

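Power board is held level at (363,255), and its feet (about 120 mm up) clear the reel. Carrying it over.

```bash
python3 -m jog '[-0.004,0.01,0,0,0,0.5, -0.012,0.034,0,0,0,1, -0.023,0.064,0,0,0,2, -0.034,0.094,0,0,0,3, -0.045,0.124,0,0,0,4, -0.056,0.155,0,0,0,5, -0.067,0.186,0,0,0,6, -0.078,0.217,0,0,0,6.7, -0.089,0.247,0,0,0,6.7, -0.1,0.277,0,0,0,6.7, -0.109,0.302,0,0,0,6.7, -0.1134,0.3145,0.009,0.2,0.2,6.7]'; python3 -m jog '[0,0,0,0,0,0, 0,0,0,0,0,0]';python3 -c "
from h import *
go(.6355,.2199,.181,-21.4)"
```

```text
t: 35.7
eef_pos: [0.6353, 0.2241, 0.285]
tcp_rot: [0.184, 0.983, -0.0, -0.003]
wrist_force: [0.7, -0.2, -1.4]
opening: 0.0606
grip_force: 65.1
t: 35.9
eef_pos: [0.6336, 0.2193, 0.2846]
tcp_rot: [0.186, 0.983, -0.003, -0.004]
wrist_force: [0.0, -1.0, -2.7]
opening: 0.0606
grip_force: 65.3
t 35.9 shift [-0.0023  0.0019  0.1036] rot [-0.38 -0.45 -0.05] open 0.0606 pos [0.6336 0.2193 0.2846] q [-0.81  0.62  0.61  1.61 -0.39  1.05  1.11]
```

```bash
python3 -m jog '[-0.001,0.001,0.01,0,0,0, -0.001,0.001,0.03,-0.2,-0.2,0, -0.001,0.001,0.05,-0.2,-0.3,0, -0.001,0.001,0.068,-0.2,-0.3,0, -0.001,0.001,0.08,-0.2,-0.3,0, -0.001,0.001,0.089,-0.2,-0.3,0, -0.001,0.001,0.095,-0.2,-0.3,0, -0.001,0.001,0.0985,-0.2,-0.3,0, -0.001,0.001,0.1,-0.2,-0.3,0, -0.001,0.001,0.1,-0.2,-0.3,0, -0.001,0.001,0.1,-0.2,-0.3,0]'; python3 -c "
from h import *
go(.6355,.2199,.1785,-21.4)"
```

```text
t: 37.0
eef_pos: [0.6354, 0.2209, 0.187]
tcp_rot: [0.186, 0.983, 0.0, 0.0]
wrist_force: [1.4, 0.4, -1.3]
opening: 0.0604
grip_force: 65.3
t 37.0 shift [-0.0005 -0.0008  0.0085] rot [0.06 0.02 0.  ] open 0.0604 pos [0.6354 0.2209 0.187 ] q [-0.77  0.73  0.54  1.67 -0.47  0.88  1.16]
```

```bash
python3 -m jog '[0,-0.0005,0.002,0,0,0, 0,-0.0005,0.004,0,0,0, 0,-0.0005,0.006,0,0,0, 0,-0.0005,0.0075,0,0,0, 0,-0.0005,0.0083,0,0,0, 0,-0.0005,0.0083,0,0,0]'
```

```text
t: 37.6
eef_pos: [0.6349, 0.2202, 0.179]
tcp_rot: [0.186, 0.983, 0.0, -0.001]
wrist_force: [-3.2, 0.3, 5.5]
opening: 0.0608
grip_force: 65.7
```

Contact with the floor (5.5 N); release.

```bash
python3 -m jog '[0,0,0,0,0,0, 0,0,0,0,0,0, 0,0,0,0,0,0, 0,0,0,0,0,0, 0,0,-0.005,0,0,0, 0,0,-0.02,0,0,0, 0,0,-0.045,0,0,0, 0,0,-0.08,0,0,0, 0,0,-0.11,0,0,0, 0,0,-0.14,0,0,0, 0,0,-0.17,0,0,0, 0,0,-0.17,0,0,0]' -1; python3 -m jog '[0.02,-0.02,0,0,0,0, 0.05,-0.05,0,0,0,0, 0.08,-0.08,0,0,0,0, 0.11,-0.11,0,0,0,0, 0.14,-0.14,0,0,0,0, 0.16,-0.16,0,0,0,0, 0.17,-0.17,0,0,0,0, 0.17,-0.17,0,0,0,0, 0.17,-0.17,0,0,0,0]'
python3 - <<'E'
from h import *
print(np.round(manip.observe()["eef_pos"],3))
for n,s in views().items():
    cv2.imwrite(f"pics/end_{n}.png",cv2.resize(s["image"][100:400],(800,429),interpolation=2))
    for k,c in TR.items():
        P=slab(s,c,.012,.025,.085); print(n,k,len(P),len(P) and rect(P),len(P) and np.round(np.median(P[:,2])*1e3,1))
    for k,c in(("reel",(.457,.178)),("tape",(.677,0))):
        P=slab(s,c,.01,.06,.06); print(n,k,len(P),len(P) and rect(P))
E
```

```text
t: 38.8
eef_pos: [0.6367, 0.2197, 0.3548]
tcp_rot: [0.186, 0.983, 0.003, 0.004]
wrist_force: [1.2, -0.7, 0.5]
opening: 0.0855
grip_force: 0.0
t: 39.7
eef_pos: [0.415, 0.1242, 0.3487]
tcp_rot: [0.186, 0.983, 0.001, 0.0]
wrist_force: [0.2, -0.0, 0.1]
opening: 0.0857
grip_force: 0.0
[0.415 0.124 0.349]
top radio_tray 177 [404.4 355.5  45.4  35.5   4.9] 18.9
top interface_tray 401 [ 415.8 -325.    59.5   44.8   25.5] 18.3
top processor_tray 651 [ 612.  -247.9   90.8   57.2   20.7] 18.6
top power_tray 776 [628.4 221.1 133.9  64.9 -20.9] 18.4
top reel 0 0
top tape 308 [ 6.765e+02 -3.000e-01  6.980e+01  6.980e+01 -6.470e+01]
side radio_tray 80 [400.6 351.4  57.9  28.8  -3.8] 21.5
side interface_tray 477 [ 417.4 -322.4   62.    46.2   25.4] 20.7
side processor_tray 651 [ 605.7 -248.   108.    57.1   20.3] 21.1
side power_tray 347 [642.7 217.8 141.1  81.7 -13.5] 21.4
side reel 334 [458.1 180.1  57.5  55.9 -89.5]
side tape 300 [6.777e+02 3.000e-01 7.610e+01 7.010e+01 7.350e+01]
```

View pics/end_side.png

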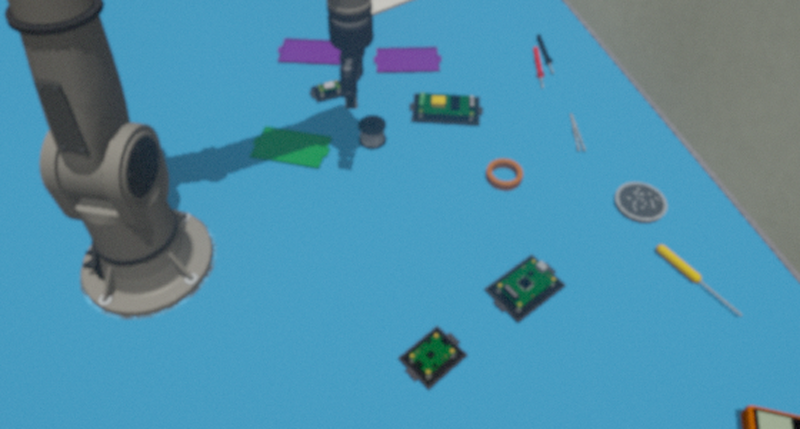

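View pics/end_top.png

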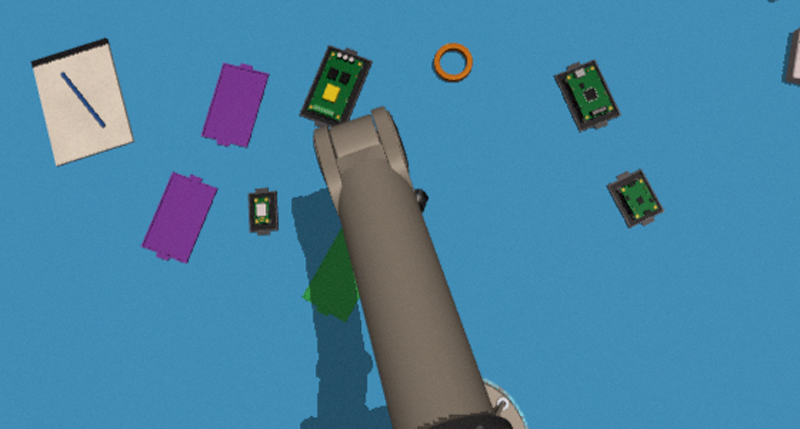

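All four boards are in their trays: power at (335,85), processor at (590,95), interface at (636,197) and radio at (262,211) in the top picture. The reel and tape are unmoved, and the arm is clear.

```bash
python3 -c "
from plant import manip
print(manip.close_job())"
```

```text
the job is handed in; nothing more can be done
None
```

All four boards are in their own trays, component side up, flat and released; the reel and tape did not move, and I handed the job in at about 40 s (no verdict was returned).

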